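# Walk the tube block round to the fence

### The arm

A 6-joint arm with a two-finger parallel gripper is mounted at the origin on the work surface. World frame = base frame: x ahead of the robot, y to its left, z up, the work surface at z = 0. Lengths are in m, angles in rad, forces in N, time in s.
With the tool pointing down it reaches from about 0.225 to 0.875 m from the base axis. Payload 3.4 kg.
Tool frame: the origin (TCP) lies at the very end of the fingers, on their centre line; the grasp point (between the pads) lies 19 mm behind it (grasp_offset is the distance from the TCP to the grasp point, in m); y points along the fingers, z is the direction in which the jaws open and shut, and the axes are right-handed (so a half turn about y gives the same grasp; the last joint's range is limited). The gripper opens to 85 mm and grips with 20 to 120 N. Pads are 22 mm wide; open, the fingers measure 114 mm over their backs; the gripper's body (76 mm by 85 mm) begins 54 mm behind the grasp point. The pads swing forward as they close: fully open they stand 13 mm farther back than shut.
Start: joints at [-1.442, 0.276, 1.505, -0, 1.361, -0.121], TCP at [0.142, -0.557, 0.231] pointing down, gripper open.
Joint ranges: [-2.89, 2.89], [-0.75, 2.08], [0.22, 2.7], [-1.18, 4.32], [0.11, 2.71], [-2.7, 2.7]. Speed limits (rad/s): [2.57, 2.57, 3.14, 3.14, 3.14, 3.14].

### API

Orientations are given as a unit quaternion [w, x, y, z].
In Python, from rig import get_state, get_image, sign_off, grasp_offset gives the robot as it stands.
- The arm moves only by the shell command python3 -m jog 'ROWS' [FORCE]. ROWS is JSON, one flat list of numbers, 7 for each row, row after row: the closure in counts, from 0 (fully open) to 255 (shut), then the shift along the tool's x, y, z in cm, then the turn, a rotation vector about the tool's x, y, z in units of 8 degrees (1.0 is 8 degrees). In form: [jaw, tx, ty, tz, rx, ry, rz, jaw, tx, ty, tz, rx, ry, rz, ...]. A call has 1 to 12 rows; each row is the pose to reach, as a shift and turn from the pose commanded when the call began, along the tool's axes at that moment; what a row does not reach only later rows make up. A row lasts 1/8 s, in which the tool goes at most 62.5 mm and 10.7 degrees, less where a joint would pass 70% of its speed; a pose out of reach is approached as far as the arm can. A call with a gripper value outside its range is refused whole. The fingers move at their own pace and stop on an object; FORCE is the grip in N (left out, the last holds). Time passes only in rows, so rows that repeat a pose let the fingers close. It gives the time, the measured TCP pose, the force and the opening at its end, in the units of the state.
- get_state(): the state, without advancing time (a new reading comes with each control period).
- get_image(name): name is "side" or "top" or "wrist"; returns a dict with "color" (384x512x3 uint8, blue, green, red), "mtx" (3x3 intrinsics, pixels), "k1" (the pictures are not rectified: a ray, as slopes to the right and down, at radius r is drawn at 1 + k1 r^2 times it, then the intrinsics apply), "R" (3x3) and "t" (3): a world point X has camera coordinates R X + t; the wrist camera has in their place "tool_from_camera" (4x4, takes a point from camera to tool coordinates, whose origin is the TCP and whose axes are the tool frame's). Camera axes: x right, y down, z forward; pixel columns grow to the right and rows downward; lengths in m; the calibration is good to about 2 mm. A picture is of the moment at which its call begins: read the wrist's pose just before it. There is no depth.
- sign_off(): hands the job in, once; it reports no verdict.
The state is a dict: "clock": time; "qpos": joint angles; "qd": joint speeds; "effort": joint torques, N m; "position": TCP position; "ee_rot": TCP orientation; "contact_force": force on the tool from outside, world axes, zero at the start; "moment": the same for the moment, N m; "width": finger opening in m.
Only numpy, scipy, OpenCV 4.12 (cv2) and the standard library are available. Lean on these libraries where they do the work, as an engineer would, in place of code of your own. Each camera call takes 0.05 s, during which the arm holds its last target.

### The job

Turn the heavy tube block more or less on the spot by short pushes at its corners, taking its two ends by turns and beginning with the red end, until a long side of it faces the dark steel fence; keep its middle within 3 cm of where it stands until it is square, and do not let it touch the fence before. Then push it up flat against the front of the fence, sticking out past neither end of the fence, and leave it there. Only push it, never lift or tip it, and leave the other things alone.

Things in the scene. Friction and masses are not known exactly. Their poses are not given: they have to be found in the camera images.
- block: heavy rectangular aluminium tube block with dark wells in its top, one red and one blue end, 130 mm long (its y axis), 90 mm wide (its x axis), 45 mm high, about 0.6 to 0.85 kg, slides on the bench. Too wide to grasp. Origin at the centre of its underside; +y points to the red end. Either long side may end at the fence.
- red_end: the red end of the block, rigid with it: its outermost 40 mm (block y from +25 to +65 mm), full width and height. Its origin and axes coincide with the block's, so this gives the block's pose, not the centre of the end.
- blue_end: the blue end of the block, rigid with it: its outermost 40 mm (block y from -65 to -25 mm). Origin and axes coincide with the block's.
- fence: low dark steel stop strip fixed to the bench, 200 mm long (its y axis), 12 mm thick (x), 22 mm high. Origin at the centre of the strip's underside; its front face, towards the block and the robot, lies at x = -6 mm in its frame; a 5 mm thick foot plate runs behind it (+x, to +40 mm).
- dish: bystander, to be left alone: closed petri dish with amber contents, 92 mm across, 18 mm high. Origin at the centre of its underside
- amber: bystander, to be left alone: amber glass bottle with orange cap, 52 mm across, 110 mm high. Origin at the centre of its underside
- flask: bystander, to be left alone: closed conical glass flask, 84 mm across at the foot, 118 mm high. Origin at the centre of its underside
- tipbox: bystander, to be left alone: blue and white pipette-tip box, 80 x 110 mm, 55 mm high. Origin at the centre of its underside
- jar: bystander, to be left alone: clear jar with white cap, 60 mm across, 70 mm high. Origin at the centre of its underside
- weight: bystander, to be left alone: brass calibration weight, 36 mm across, 53 mm high. Origin at the centre of its underside
Mind the look-alikes: they are no part of the job. Several things have the shape of the fence; the one meant has the colours described above.

How it is judged:
By the outcome, as a careful person would: the job done as asked, in the order asked, and still so for the second after the job is handed in, with the robot touching nothing.
It also fails if it takes over 72 s, if anything falls off the work surface, if the arm or the gripper's body presses on something with over 40 N, if the wrist force passes 120 N, or if a joint passes its speed limit or range.

## Working session

There is one attempt and no reset: what is moved stays moved. The work goes in short steps, Python scripts to look and compute and a shell command to move; the robot and the scene stay as the last step left them, time stands still between calls to the robot, and variables do not carry over. Pictures are saved under pics/ and viewed, and the job is handed in when it is done.

```bash
ls; mkdir -p pics; python3 - <<'E'
from rig import *
import cv2
print(get_state(),grasp_offset)
for n in("top","side","wrist"):
    d=get_image(n);cv2.imwrite(f"pics/{n}0.png",d["color"])
    print(n,d["mtx"],d["k1"],d.get("R"),d.get("t"),d.get("tool_from_camera"))
E
```

```text
pics
{'clock': 0.0, 'qpos': array([-1.44200572e+00,  2.76617387e-01,  1.50612907e+00, -9.17534010e-06,
        1.36067658e+00, -1.21019306e-01]), 'qd': array([ 0.00036728,  0.00203402, -0.00043106,  0.00150158, -0.00134685,
       -0.00093282]), 'effort': array([ 6.70799891e-04, -4.16772652e+01, -2.45805860e+01, -1.52180546e-04,
        1.09748379e-02, -1.13652942e-05]), 'position': array([ 0.14206538, -0.55664058,  0.23042855]), 'ee_rot': array([ 0.08808662, -0.08809799,  0.70224482, -0.70095058]), 'contact_force': array([ 0.14496742, -0.31284793,  0.32790182]), 'moment': array([ 0.02398162,  0.0045092 , -0.04792266]), 'width': 0.08536613701569075} 0.0187
top [[467.76307187   0.         257.25970371]
 [  0.         467.76307187 198.94683295]
 [  0.           0.           1.        ]] -0.13492609113086249 [[-2.35635235e-04 -9.99771928e-01  2.13550216e-02]
 [-9.95938415e-01 -1.68811236e-03 -9.00212407e-02]
 [ 9.00367590e-02 -2.12894985e-02 -9.95710871e-01]] [0.01494081 0.56534817 1.22532064] None
side [[359.64020933   0.         253.75283391]
 [  0.         359.64020933 195.7316308 ]
 [  0.           0.           1.        ]] -0.10128413911597017 [[ 0.91385467 -0.40564281 -0.01798736]
 [-0.29295888 -0.62802537 -0.72094329]
 [ 0.28114895  0.66410695 -0.69276059]] [-0.49734232  0.20186424  0.76262131] None
wrist [[305.39069279   0.         259.47237699]
 [  0.         305.39069279 191.87672188]
 [  0.           0.           1.        ]] -0.005397466044931966 None None [[-2.43476978e-04  9.56027770e-01  2.93276053e-01 -7.51224530e-02]
 [ 5.35332570e-04 -2.93275895e-01  9.56027700e-01 -1.41424969e-01]
 [ 9.99999827e-01  3.89770959e-04 -4.40386874e-04  9.54899529e-04]
 [ 0.00000000e+00  0.00000000e+00  0.00000000e+00  1.00000000e+00]]
```

View pics/top0.png

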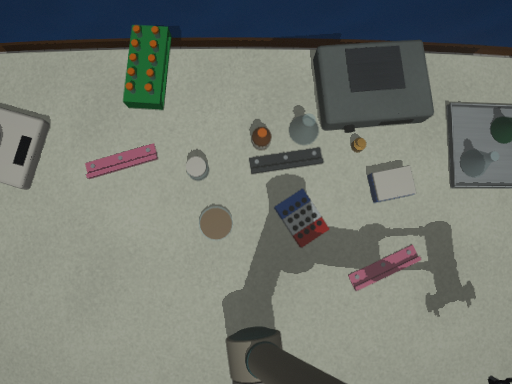

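View pics/side0.png

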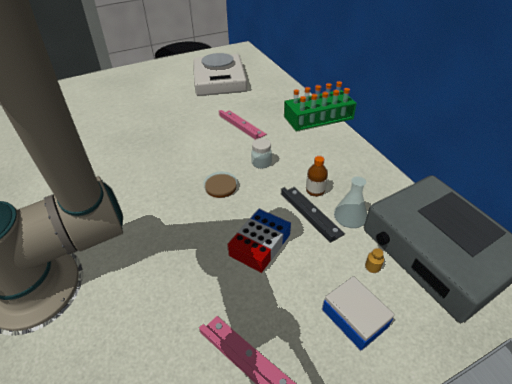

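View zoomed.

```bash
cat > h.py <<'E'
import numpy as np, cv2
from rig import *
def und(d,uv):
    uv=np.asarray(uv,float).reshape(-1,2);K=d["mtx"]
    p=(uv-[K[0,2],K[1,2]])/[K[0,0],K[1,1]]
    q=p.copy()
    for _ in range(20):
        q=p/(1+d["k1"]*(q**2).sum(1,keepdims=True))
    return q
def plane(d,uv,z):
    q=und(d,uv);r=np.c_[q,np.ones(len(q))]@d["R"]  # R^T r
    C=-d["R"].T@d["t"]
    s=(z-C[2])/r[:,2]
    return C+s[:,None]*r
def proj(d,X):
    X=np.asarray(X,float).reshape(-1,3);c=X@d["R"].T+d["t"];q=c[:,:2]/c[:,2:]
    q=q*(1+d["k1"]*(q**2).sum(1,keepdims=True))
    return q*d["mtx"][0,0]+[d["mtx"][0,2],d["mtx"][1,2]]
E
python3 - <<'E'
from h import *
d=get_image("top");im=d["color"]
print(-d["R"].T@d["t"])
c=im[140:260,230:350]
cv2.imwrite("pics/z1.png",cv2.resize(c,(600,600),interpolation=cv2.INTER_CUBIC))
d=get_image("side");im=d["color"]
print(-d["R"].T@d["t"])
cv2.imwrite("pics/z2.png",cv2.resize(im[170:290,210:360],(750,600),interpolation=cv2.INTER_CUBIC))
E
```

```text
[0.45273158 0.04197823 1.27063937]
[ 0.29922635 -0.58142958  0.66490078]
```

View pics/z1.png

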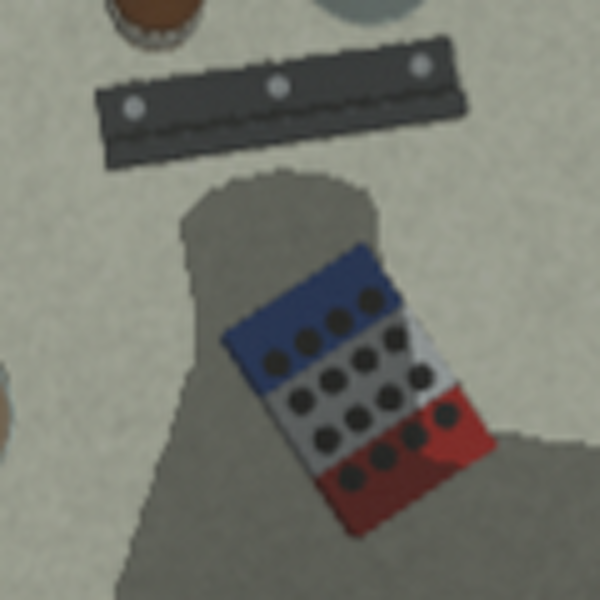

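View pics/z2.png

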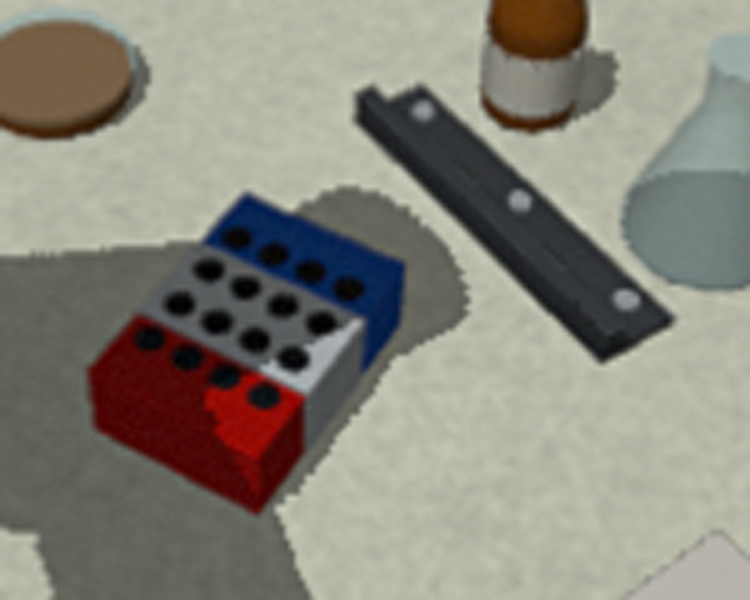

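```bash
python3 - <<'E'
from h import *
d=get_image("top")
z=lambda p:np.array(p)/5+[230,140]
B=plane(d,z([(362,243),(222,340),(358,538),(497,443)]),.045)
print(B[:,:2].round(4)); print([np.linalg.norm(B[i]-B[(i+1)%4]).round(4) for i in range(4)])
c=B.mean(0); v=B[2:].mean(0)-B[:2].mean(0); print("c",c,"yaw of +y",np.degrees(np.arctan2(v[1],v[0])))
for h in(0,.022):
  F=plane(d,z([(108,170),(467,115)]),h); print(h,F[:,:2], np.linalg.norm(F[0]-F[1]),np.degrees(np.arctan2(*(F[0]-F[1])[[1,0]])))
F=plane(d,z([(104,140),(460,90)]),.022);print(F)
F=plane(d,z([(96,92),(450,38)]),.005);print(F)
for n,p in dict(amber=(261,140),flask=(303,132),weight=(359,146),tip=(393,186),dish=(216,223),jar=(197,168)).items(): print(n,plane(d,p,0.0)[0,:2])
s=get_image("side")
print(np.c_[proj(s,B)])
E
```

```text
[[ 0.5912 -0.1037]
 [ 0.5397 -0.0293]
 [ 0.4358 -0.1004]
 [ 0.4854 -0.1743]]
[np.float64(0.0905), np.float64(0.1259), np.float64(0.0891), np.float64(0.1272)]
c [ 0.51305238 -0.10192621  0.045     ] yaw of +y -145.95655156162576
0 [[ 0.63627886  0.03031519]
 [ 0.66775335 -0.16816257]] 0.20095787039328017 99.01089826893461
0.022 [[ 0.6331009   0.03051713]
 [ 0.66403044 -0.16452417]] 0.1974784620970815 99.0108982689346
[[ 0.64944129  0.03269259  0.022     ]
 [ 0.67778413 -0.16090553  0.022     ]]
[[ 0.67872077  0.03698567  0.005     ]
 [ 0.70997514 -0.15857386  0.005     ]]
amber [0.73136305 0.00442351]
flask [ 0.75480347 -0.11248053]
weight [ 0.71658113 -0.26942551]
tip [ 0.6044751 -0.3633371]
dish [0.50188757 0.12683829]
jar [0.6526364  0.18022675]
[[290.24184573 222.302125  ]
 [256.65568261 208.09894867]
 [226.78376965 243.48029167]
 [261.4625779  260.87720154]]
```

```bash
cat >> h.py <<'E'
from scipy.spatial.transform import Rotation as Ro
def tool():
    s=get_state();q=s["ee_rot"];return s,np.array(s["position"]),Ro.from_quat([q[1],q[2],q[3],q[0]]).as_matrix()
def rows(p,xaz=None,ref=None):
    """shift (cm) & turn (8deg) to reach TCP p with tool x at azimuth xaz deg, tool pointing down"""
    s,P,R=tool()
    sh=R.T@(np.asarray(p)-P)*100
    if xaz is None: return sh.round(2)
    a=np.radians(xaz);x=np.array([np.cos(a),np.sin(a),0]);y=np.array([0,0,-1.]);z=np.cross(x,y)
    T=np.c_[x,y,z]
    return sh.round(2),(np.degrees(Ro.from_matrix(R.T@T).as_rotvec())/8).round(3)
E
python3 - <<'E'
from h import *
s,P,R=tool();print(R.round(4),"xaz",np.degrees(np.arctan2(R[1,0],R[0,0])))
c=np.array([.513,-.102]);b=np.radians(-146);u=np.array([np.cos(b),np.sin(b)]);w=np.array([u[1],-u[0]]);print(u,w)
for az in(124,-56):
  for off,z in((.085,.16),(.085,.012)):
    p=c+.05*u+off*w;print(az,p,rows([*p,z],az))
E
```

```text
[[-9.690e-01 -0.000e+00  2.472e-01]
 [-2.472e-01  4.000e-04 -9.690e-01]
 [-1.000e-04 -1.000e+00 -4.000e-04]] xaz -165.68617812718804
[-0.82903757 -0.5591929 ] [-0.5591929   0.82903757]
124 [ 0.42401672 -0.05949145] (array([-39.61,   7.13, -41.24]), array([3.000e-03, 8.789e+00, 1.000e-03]))
124 [ 0.42401672 -0.05949145] (array([-39.61,  21.93, -41.24]), array([3.000e-03, 8.789e+00, 1.000e-03]))
-56 [ 0.42401672 -0.05949145] (array([-39.61,   7.13, -41.24]), array([ 1.0000e-03, -1.3711e+01, -3.0000e-03]))
-56 [ 0.42401672 -0.05949145] (array([-39.61,  21.93, -41.24]), array([ 1.0000e-03, -1.3711e+01, -3.0000e-03]))
```

View pics/wrist0.png

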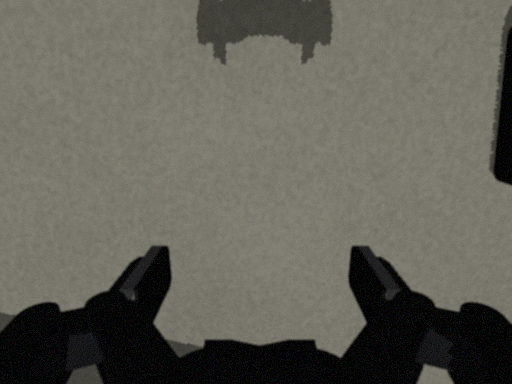

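```bash
python3 -m jog '[255,-6,1.5,-6,0,-1.3,0, 255,-10,3,-10,0,-2.6,0, 255,-14,4,-14,0,-3.9,0, 255,-18,5,-18,0,-5.2,0, 255,-22,6,-22,0,-6.5,0, 255,-26,7.1,-26,0,-7.8,0, 255,-30,7.1,-30,0,-9.1,0, 255,-34,7.1,-34,0,-10.4,0, 255,-37,7.1,-38,0,-11.7,0, 255,-39.6,7.1,-41.2,0,-13,0, 255,-39.6,7.1,-41.2,0,-13.7,0, 255,-39.6,7.1,-41.2,0,-13.7,0]' 40
cat > loc.py <<'E'
from h import *
import sys
d=get_image("top");im=d["color"]
hsv=cv2.cvtColor(im,cv2.COLOR_BGR2HSV)
S=4;x0,y0=240,130
big=cv2.resize(im[y0:y0+150,x0:x0+150],(600,600),interpolation=cv2.INTER_CUBIC)
cv2.imwrite(f"pics/{sys.argv[1]}.png",big)
s,P,R=tool();print(s["clock"],P.round(4),"xaz",np.degrees(np.arctan2(R[1,0],R[0,0])).round(1),s["contact_force"].round(1))
def cen(m):
    n,l,st,ce=cv2.connectedComponentsWithStats(m.astype(np.uint8))
    k=1+np.argmax(st[1:,4]);mm=(l==k).astype(np.uint8);return mm,st[k,4]
H,Sa,V=cv2.split(hsv)
win=np.zeros(H.shape,bool);win[150:280,250:370]=True
red=((H<8)|(H>172))&(Sa>130)&win
blu=(H>105)&(H<130)&(Sa>90)&win
out={}
for n,m in(("red",red),("blu",blu)):
    mm,a=cen(m);cn=max(cv2.findContours(mm,0,1)[0],key=cv2.contourArea)
    rc=cv2.minAreaRect(cn);pts=plane(d,cv2.boxPoints(rc),.045)[:,:2]
    out[n]=pts.mean(0);print(n,a,out[n].round(4),[np.linalg.norm(pts[i]-pts[i+1]).round(3) for i in(0,1)])
v=out["red"]-out["blu"];c=(out["red"]+out["blu"])/2
print("c",c.round(4),"yaw",np.degrees(np.arctan2(v[1],v[0])).round(1),"dist",np.linalg.norm(v).round(4))
E
python3 loc.py a1
```

```text
clock: 1.85
position: [0.4241, -0.0596, 0.1603]
ee_rot: [-0.624, 0.624, -0.332, 0.332]
contact_force: [-0.0, 0.7, -0.1]
width: 0.0
1.9 [ 0.424  -0.06    0.1603] xaz -56.2 [0.1 0.7 0.3]
red 191 [ 0.4839 -0.1366] [np.float64(0.06), np.float64(0.036)]
blu 419 [ 0.5521 -0.0757] [np.float64(0.09), np.float64(0.038)]
c [ 0.518  -0.1061] yaw -138.3 dist 0.0914
```

```bash
python3 -c "
from h import *
cv2.imwrite('pics/s1.png',get_image('side')['color'])"
```

```text
(no output)
```

View pics/a1.png

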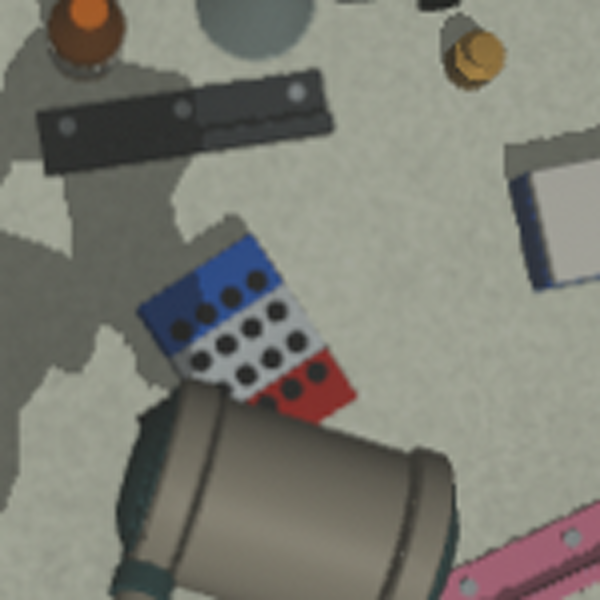

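View pics/s1.png

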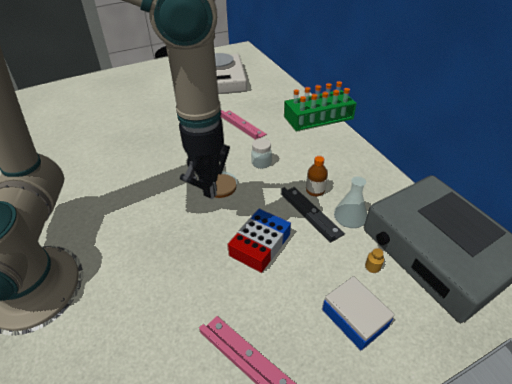

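```bash
python3 -m jog '[255,0,5,0,0,0,0, 255,0,10,0,0,0,0, 255,0,14,0,0,0,0, 255,0,14.8,0,0,0,0, 255,1.2,14.8,0,0,0,0, 255,2.4,14.8,0,0,0,0, 255,2.8,14.8,0,0,0,0, 255,3.2,14.8,0,0,0,0,255,3.6,14.8,0,0,0,0,255,4,14.8,0,0,0,0,255,4.3,14.8,0,0,0,0]'
python3 -m jog '[255,0.3,0,0,0,0,0,255,0.7,0,0,0,0,0]'
python3 -c "
from h import *
cv2.imwrite('pics/s2.png',cv2.resize(get_image('side')['color'][150:300,160:360],(800,600)))"
```

```text
clock: 3.32
position: [0.4447, -0.0944, 0.0123]
ee_rot: [-0.624, 0.624, -0.335, 0.33]
contact_force: [-5.8, 3.9, 4.8]
width: 0.0003
clock: 3.58
position: [0.4483, -0.1002, 0.0123]
ee_rot: [-0.624, 0.624, -0.335, 0.33]
contact_force: [-5.8, 2.4, 4.7]
width: -0.0001
```

View pics/s2.png

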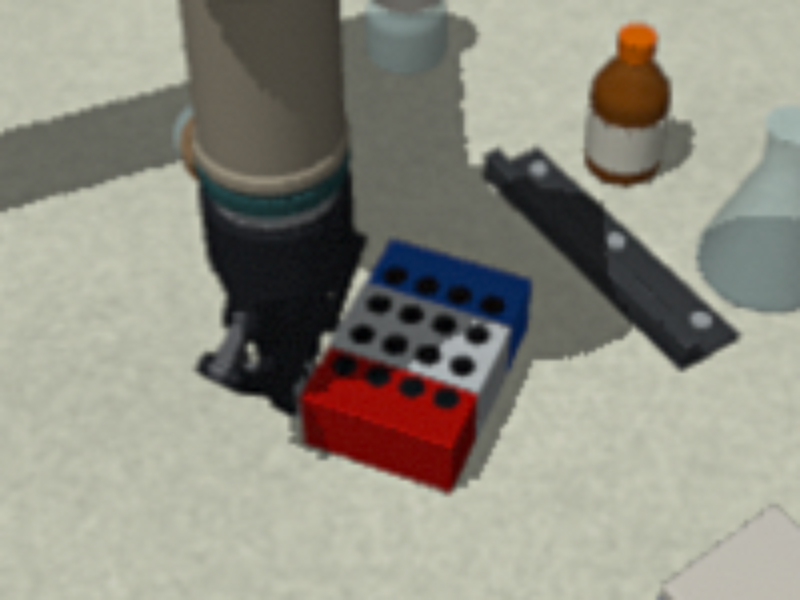

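```bash
cat > sc.py <<'E'
from h import *
import sys,json
# order: blue-left(end corner), blue-right, red-right, red-left ; in zoom coords, scale 4, offset 160,150
def est(pts,off=(160,150)):
    d=get_image("side")
    B=plane(d,np.array(pts)/4+np.array(off),.045)[:,:2]
    c=B.mean(0);v=B[2:].mean(0)-B[:2].mean(0)
    print([np.linalg.norm(B[i]-B[(i+1)%4]).round(4) for i in range(4)],"c",c.round(4),"yaw",np.degrees(np.arctan2(v[1],v[0])).round(1))
est(json.loads(sys.argv[1]))
E
python3 sc.py '[[390,240],[530,280],[470,440],[303,393]]'
python3 -m jog '[255,-2,0,0,0,0,0,255,-2.5,-5,0,0,0,0,255,-6,-10,-0,0,0,0,255,-11,-14,3,0,0,0,255,-14,-14,6,0,0,0,255,-14,-14,6,0,0,0]'
python3 loc.py a2
```

```text
[np.float64(0.0878), np.float64(0.1197), np.float64(0.0946), np.float64(0.1238)] c [ 0.526  -0.1107] yaw -135.1
clock: 4.42
position: [0.4241, 0.0512, 0.1536]
ee_rot: [0.626, -0.624, 0.329, -0.332]
contact_force: [-0.3, -1.3, 0.3]
width: -0.0003
4.475 [0.4235 0.0496 0.1528] xaz -55.8 [-0.2 -0.7 -0.1]
red 370 [ 0.4911 -0.1389] [np.float64(0.088), np.float64(0.035)]
blu 431 [ 0.5571 -0.0772] [np.float64(0.091), np.float64(0.039)]
c [ 0.5241 -0.1081] yaw -136.9 dist 0.0904
```

View pics/a2.png

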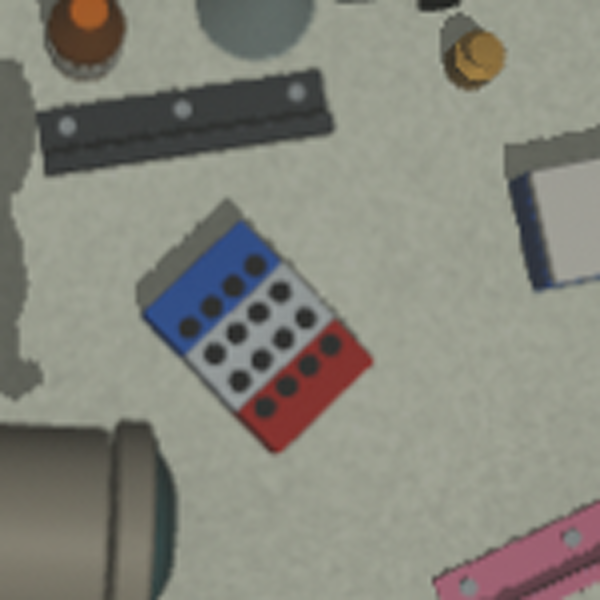

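```bash
cat > plan.py <<'E'
from h import *
import sys
cx,cy,yaw,end,d,ahead=map(float,sys.argv[1:7]) # end +1 red -1 blue
y=np.radians(yaw);u=np.array([np.cos(y),np.sin(y)]);w=np.array([u[1],-u[0]])
s,P,R=tool();xaz=np.degrees(np.arctan2(R[1,0],R[0,0]))
c=np.array([cx,cy]);p=c+end*d*u+end*.085*w
print(p,rows([*p,P[2]],yaw+90+ahead),"down to .012:",(P[2]-.012)*100)
a=np.radians(yaw+90+ahead)
# push vector components (tool frame after turn) for 1 cm along -end*w
x=np.array([np.cos(a),np.sin(a)]);z=np.array([-np.sin(a),np.cos(a)])*-1
X=np.r_[x,0];Y=np.array([0,0,-1]);Z=np.cross(X,Y)
print("per cm push: tx",-end*w@x,"tz",-end*w@Z[:2])
E
python3 plan.py .524 -.108 -137 -1 .055 8
```

```text
[ 0.62219431 -0.13265515] (array([26.24,  0.06,  6.21]), array([-0.01 , -2.106,  0.014])) down to .012: 14.08384017084077
per cm push: tx -0.9902680687415704 tz 0.1391731009600654
```

```bash
python3 -m jog '[255,6,0,1.5,0,-0.5,0,255,12,0,3,0,-1,0,255,18,0,4.5,0,-1.6,0,255,23,0,6,0,-2.1,0,255,26,0,6.2,0,-2.1,0,255,26,0,6.2,0,-2.1,0,255,26,5,6.2,0,-2.1,0,255,26,10,6.2,0,-2.1,0,255,26,14,6.2,0,-2.1,0,255,26,14,6.2,0,-2.1,0]'
python3 -m jog '[255,-1.2,0,0.15,0,0,0,255,-2.4,0,.3,0,0,0,255,-2.8,0,0.35,0,0,0,255,-3.2,0,.4,0,0,0,255,-3.6,0,.5,0,0,0,255,-4,0,.55,0,0,0,255,-4.4,0,.6,0,0,0,255,-4.8,0,.65,0,0,0,255,-5.2,0,.7,0,0,0,255,-5.6,0,.75,0,0,0]'
python3 -c "
from h import *
cv2.imwrite('pics/s3.png',cv2.resize(get_image('side')['color'][150:300,160:360],(800,600)))"
```

```text
clock: 5.72
position: [0.6157, -0.1318, 0.0091]
ee_rot: [-0.666, 0.666, -0.241, 0.235]
contact_force: [0.5, -0.2, 0.6]
width: 0.0002invalid input: not JSON, or not a number
```

View pics/s3.png

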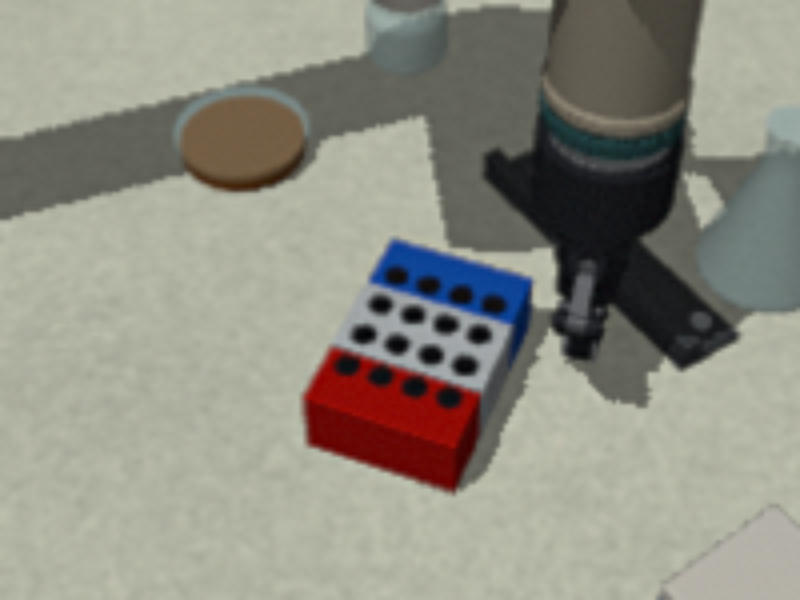

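```bash
python3 -m jog '[255,-1.2,0,0,0,0,0,255,-2.2,0,0.2,0,0,0,255,-2.6,0,0.3,0,0,0,255,-3,0,0.4,0,0,0,255,-3.4,0,0.4,0,0,0,255,-3.8,0,0.4,0,0,0,255,-4.2,0,0.4,0,0,0,255,-4.6,0,0.4,0,0,0,255,-5,0,0.4,0,0,0,255,-5.4,0,0.4,0,0,0,255,-5.4,0,0.4,0,0,0]'
python3 -c "
from h import *
cv2.imwrite('pics/s4.png',cv2.resize(get_image('side')['color'][150:300,160:360],(800,600)))"
```

```text
clock: 7.15
position: [0.5837, -0.0962, 0.0135]
ee_rot: [0.666, -0.666, 0.236, -0.24]
contact_force: [5.4, -2.2, 2.5]
width: -0.0002
```

View pics/s4.png

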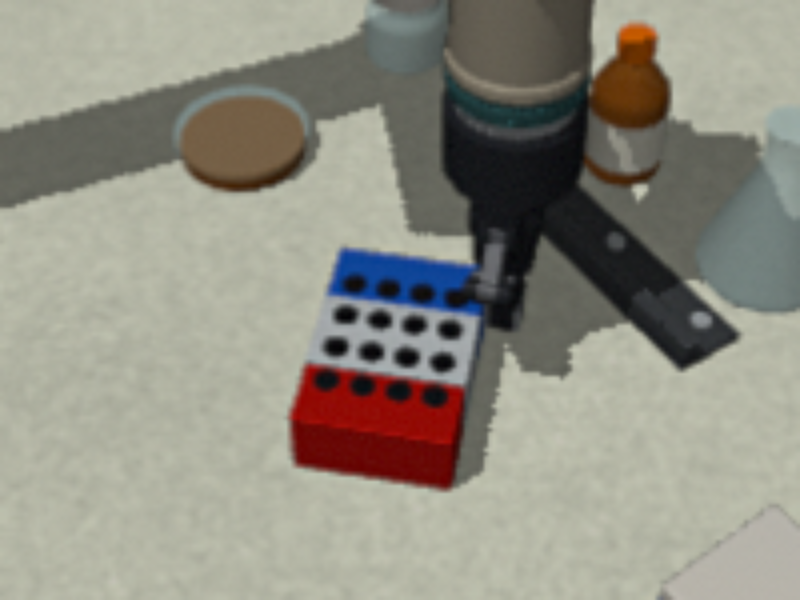

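```bash
python3 sc.py '[[342,248],[485,268],[465,443],[294,416]]'
python3 -m jog '[255,1.5,0,0,0,0,0,255,1.5,-5,0,0,0,0,255,1.5,-10,0,0,0,0,255,-3,-14,0,0,0,0,255,-9,-14,0,0,-1,0,255,-15,-14,0,0,-2,0,255,-21,-14,0,0,-2,0,255,-24,-14,0,0,-2,0,255,-24,-14,0,0,-2,0]'
python3 loc.py a3
```

```text
[np.float64(0.0859), np.float64(0.1258), np.float64(0.0924), np.float64(0.1257)] c [ 0.5107 -0.1076] yaw -123.3
clock: 8.38
position: [0.3923, 0.057, 0.1519]
ee_rot: [-0.692, 0.693, -0.143, 0.141]
contact_force: [1.0, 0.3, -0.5]
width: -0.0003
8.425 [0.3945 0.0563 0.1522] xaz -23.2 [ 0.6 -0.8 -0.1]
red 369 [ 0.4823 -0.1407] [np.float64(0.089), np.float64(0.037)]
blu 436 [ 0.5345 -0.0672] [np.float64(0.09), np.float64(0.039)]
c [ 0.5084 -0.104 ] yaw -125.4 dist 0.0902
```

View pics/a3.png

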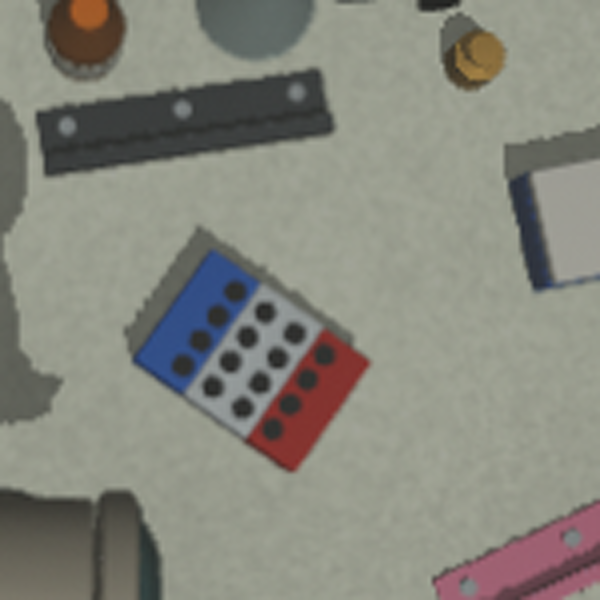

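```bash
python3 plan.py .5085 -.104 -125.4 1 .056 12
```

```text
[ 0.40677439 -0.10040826] (array([ 7.300e+00,  1.000e-02, -1.391e+01]), array([ 0.005,  0.024, -0.005])) down to .012: 14.016403090526907
per cm push: tx 0.9781476007338057 tz -0.20791169081775934
```

```bash
python3 -m jog '[255,2,0,-5,0,0,0,255,5,0,-10,0,0,0,255,7.3,0,-13.9,0,0,0,255,7.3,5,-13.9,0,0,0,255,7.3,10,-13.9,0,0,0,255,7.3,13.9,-13.9,0,0,0,255,7.3,13.9,-13.9,0,0,0]'
python3 -m jog '[255,1.2,0,-0.2,0,0,0,255,2.4,0,-0.5,0,0,0,255,2.8,0,-0.6,0,0,0,255,3.2,0,-0.6,0,0,0,255,3.6,0,-0.6,0,0,0,255,4,0,-0.6,0,0,0,255,4.4,0,-0.6,0,0,0,255,4.8,0,-0.6,0,0,0,255,5.2,0,-0.6,0,0,0,255,5.6,0,-0.6,0,0,0,255,5.9,0,-0.6,0,0,0,255,5.9,0,-0.6,0,0,0]'
python3 -m jog '[255,-2,0,0,0,0,0,255,-2.5,-5,0,0,0,0,255,-5,-10,3,0,0,0,255,-7,-14,8,0,-0.5,0,255,-9,-14,14,0,-1,0,255,-10,-14,16,0,-1.5,0,255,-10,-14,16,0,-1.5,0]'
python3 loc.py a4
```

```text
clock: 9.3
position: [0.4057, -0.1008, 0.0108]
ee_rot: [0.693, -0.692, 0.146, -0.141]
contact_force: [0.3, 0.3, 0.1]
width: -0.0001
clock: 10.8
position: [0.4588, -0.1293, 0.0133]
ee_rot: [-0.692, 0.693, -0.143, 0.142]
contact_force: [-4.3, -1.9, 0.3]
width: -0.0001
clock: 11.68
position: [0.4315, 0.0591, 0.1541]
ee_rot: [0.704, -0.703, 0.067, -0.07]
contact_force: [-0.6, -1.2, -0.2]
width: 0.0002
11.725 [0.4314 0.0579 0.1538] xaz -11.2 [-0.5 -0.   0.8]
red 367 [ 0.5131 -0.1443] [np.float64(0.089), np.float64(0.036)]
blu 440 [ 0.5477 -0.0609] [np.float64(0.091), np.float64(0.039)]
c [ 0.5304 -0.1026] yaw -112.5 dist 0.0902
```

View pics/a4.png

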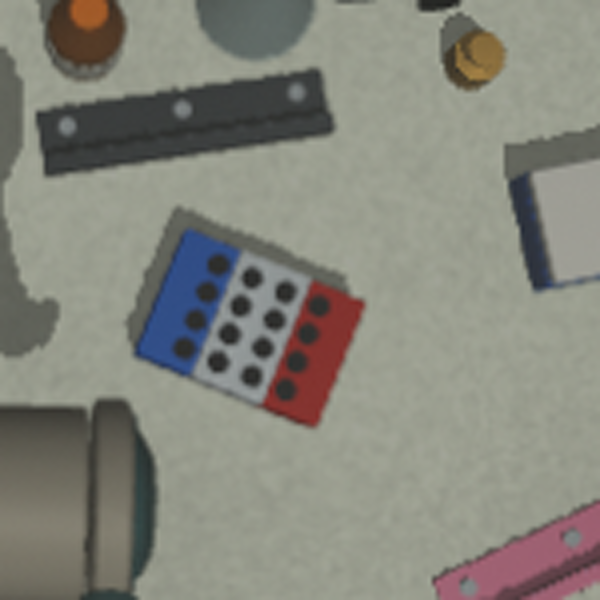

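```bash
sed -i 's/end\*.085\*w/end*.078*w/' plan.py; python3 plan.py .5304 -.1026 -112.5 -1 .060 6
```

```text
[ 0.62542361 -0.07701654] (array([21.65,  0.06, -9.47]), array([-0.003,  0.663,  0.021])) down to .012: 14.179726057794648
per cm push: tx -0.9945218953682733 tz 0.10452846326765342
```

```bash
python3 -m jog '[255,5,0,-2,0,0.3,0,255,11,0,-4.5,0,0.66,0,255,16,0,-7,0,0.66,0,255,21.2,0,-9.5,0,0.66,0,255,21.2,0,-9.5,0,0.66,0,255,21.2,0,-9.5,0,0.66,0,255,21.2,5,-9.5,0,0.66,0,255,21.2,10,-9.5,0,0.66,0,255,21.2,14,-9.5,0,0.66,0,255,21.2,14,-9.5,0,0.66,0]'
python3 -m jog '[255,-0.8,0,0,0,0,0,255,-1.6,0,0,0,0,0,255,-2,0,0,0,0,0,255,-2.4,0,0,0,0,0,255,-2.8,0,0,0,0,0,255,-3.2,0,0,0,0,0,255,-3.6,0,0,0,0,0,255,-4,0,0,0,0,0,255,-4.4,0,0,0,0,0,255,-4.8,0,0,0,0,0,255,-4.8,0,0,0,0,0]'
python3 -m jog '[255,1.5,0,0,0,0,0,255,1.5,-5,0,0,0,0,255,1.5,-10,0,0,0,0,255,-4,-14,4,0,-0.5,0,255,-10,-14,8,0,-1,0,255,-15,-14,12,0,-1,0,255,-20,-14,13,0,-1,0,255,-20,-14,13,0,-1,0]'
python3 loc.py a5
```

```text
clock: 12.98
position: [0.6158, -0.0762, 0.0108]
ee_rot: [0.7, -0.699, 0.105, -0.099]
contact_force: [0.4, -0.6, 1.2]
width: -0.0001
clock: 14.35
position: [0.5764, -0.0639, 0.015]
ee_rot: [0.7, -0.7, 0.1, -0.104]
contact_force: [5.2, 1.1, 3.6]
width: 0.0003
clock: 15.35
position: [0.4145, 0.1191, 0.1527]
ee_rot: [-0.705, 0.706, -0.054, 0.05]
contact_force: [0.1, -0.9, -0.5]
width: -0.0002
15.4 [0.4154 0.1191 0.153 ] xaz -8.4 [-1.1  0.1 -0.1]
red 355 [ 0.5046 -0.1511] [np.float64(0.088), np.float64(0.036)]
blu 453 [ 0.5196 -0.0616] [np.float64(0.09), np.float64(0.041)]
c [ 0.5121 -0.1063] yaw -99.6 dist 0.0908
```

View pics/a5.png

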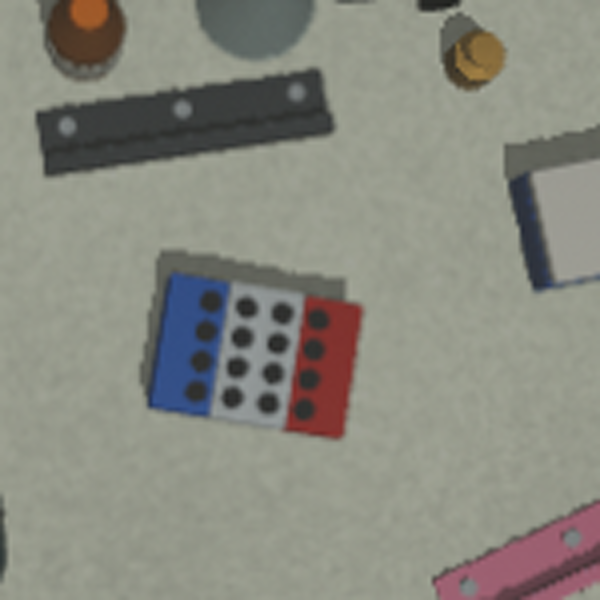

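```bash
python3 plan.py .5121 -.1063 -99.6 1 .060 5
```

```text
[ 0.42518618 -0.1524518 ] (array([ 4.940e+00,  1.000e-02, -2.672e+01]), array([ 0.006, -0.478, -0.028])) down to .012: 14.095458761191034
per cm push: tx 0.9961946980917455 tz -0.08715574274765822
```

Gap 22 mm, then push ~22 mm.

```bash
python3 -m jog '[255,1,0,-6,0,-0.2,0,255,2,0,-12,0,-0.48,0,255,3,0,-18,0,-0.48,0,255,4,0,-23,0,-0.48,0,255,4.9,0,-26.7,0,-0.48,0,255,4.9,0,-26.7,0,-0.48,0,255,4.9,5,-26.7,0,-0.48,0,255,4.9,10,-26.7,0,-0.48,0,255,4.9,13.9,-26.7,0,-0.48,0,255,4.9,13.9,-26.7,0,-0.48,0]'
python3 -m jog '[255,1,0,0,0,0,0,255,2,0,0,0,0,0,255,2.4,0,0,0,0,0,255,2.8,0,0,0,0,0,255,3.2,0,0,0,0,0,255,3.6,0,0,0,0,0,255,4,0,0,0,0,0,255,4.4,0,0,0,0,0,255,4.4,0,0,0,0,0]'
python3 -m jog '[255,-2,0,0,0,0,0,255,-2.5,-5,0,0,0,0,255,-3,-10,4,0,0,0,255,-4,-14,10,0,-0.5,0,255,-5,-14,16,0,-1,0,255,-5,-14,21,0,-1,0,255,-5,-14,25,0,-1,0,255,-5,-14,25,0,-1,0]'
python3 loc.py a6
```

```text
clock: 16.65
position: [0.4255, -0.1521, 0.0119]
ee_rot: [0.708, -0.705, 0.032, -0.027]
contact_force: [-0.3, -1.0, 1.5]
width: 0.0004
clock: 17.77
position: [0.4716, -0.1573, 0.0149]
ee_rot: [-0.706, 0.707, -0.029, 0.029]
contact_force: [-2.5, -1.4, 1.6]
width: -0.0
clock: 18.77
position: [0.4431, 0.0992, 0.155]
ee_rot: [0.707, -0.706, -0.023, 0.021]
contact_force: [0.4, -1.0, -0.4]
width: -0.0001
18.825 [0.4429 0.0976 0.1548] xaz 3.4 [-1.1  0.4 -0.1]
red 361 [ 0.5283 -0.1456] [np.float64(0.036), np.float64(0.089)]
blu 449 [ 0.5254 -0.0551] [np.float64(0.041), np.float64(0.088)]
c [ 0.5268 -0.1003] yaw -88.2 dist 0.0905
```

View pics/a6.png

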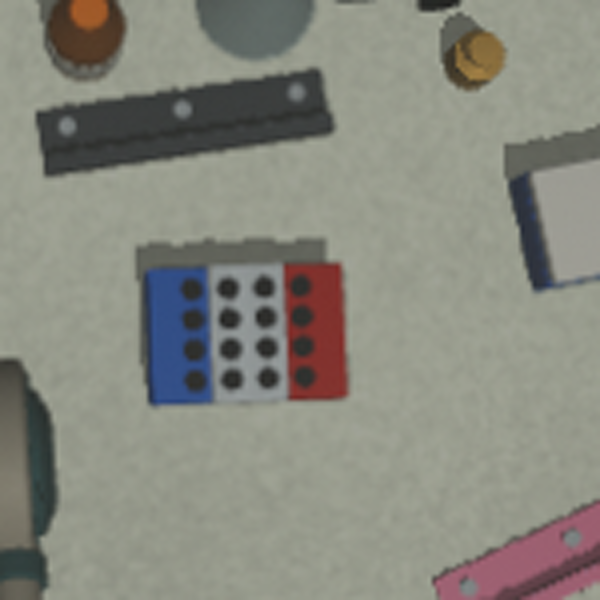

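```bash
python3 plan.py .5268 -.1003 -88.2 -1 .060 4
```

```text
[ 0.60287687 -0.03787957] (array([ 15.16,   0.03, -14.49]), array([-0.002, -0.294,  0.015])) down to .012: 14.280522951278641
per cm push: tx -0.9975640502598243 tz 0.06975647374412536
```

```bash
python3 -m jog '[255,5,0,-3,0,-0.3,0,255,10,0,-6,0,-0.3,0,255,15.2,0,-10,0,-0.3,0,255,15.2,0,-14.5,0,-0.3,0,255,15.2,0,-14.5,0,-0.3,0,255,15.2,0,-14.5,0,-0.3,0,255,15.2,5,-14.5,0,-0.3,0,255,15.2,10,-14.5,0,-0.3,0,255,15.2,14,-14.5,0,-0.3,0,255,15.2,14,-14.5,0,-0.3,0]'
python3 -m jog '[255,-0.8,0,0,0,0,0,255,-1.6,0,0,0,0,0,255,-2.2,0,0,0,0,0,255,-2.6,0,0,0,0,0,255,-3,0,0,0,0,0,255,-3.4,0,0,0,0,0,255,-3.6,0,0,0,0,0,255,-3.6,0,0,0,0,0]'
python3 -m jog '[255,1.5,0,0,0,0,0,255,1.5,-5,0,0,0,0,255,1.5,-10,0,0,0,0,255,-4,-14,4,0,0,0,255,-10,-14,8,0,0,0,255,-15,-14,12,0,0,0,255,-18,-14,14,0,0,0,255,-18,-14,14,0,0,0]'
python3 loc.py a7
```

```text
clock: 20.08
position: [0.5992, -0.0384, 0.0118]
ee_rot: [0.707, -0.706, -0.033, 0.038]
contact_force: [0.7, -0.2, -0.6]
width: -0.0
clock: 21.08
position: [0.569, -0.0432, 0.0156]
ee_rot: [-0.706, 0.706, 0.037, -0.033]
contact_force: [4.1, 2.1, 2.5]
width: 0.0001
clock: 22.08
position: [0.3683, 0.0792, 0.1537]
ee_rot: [-0.706, 0.706, 0.034, -0.038]
contact_force: [0.5, -0.1, 0.1]
width: 0.0001
22.125 [0.3719 0.0785 0.1543] xaz 5.8 [ 0.  -0.3 -0.1]
red 349 [ 0.5265 -0.1495] [np.float64(0.036), np.float64(0.087)]
blu 439 [ 0.5155 -0.0595] [np.float64(0.041), np.float64(0.088)]
c [ 0.521  -0.1045] yaw -83.0 dist 0.0907
```

View pics/a7.png

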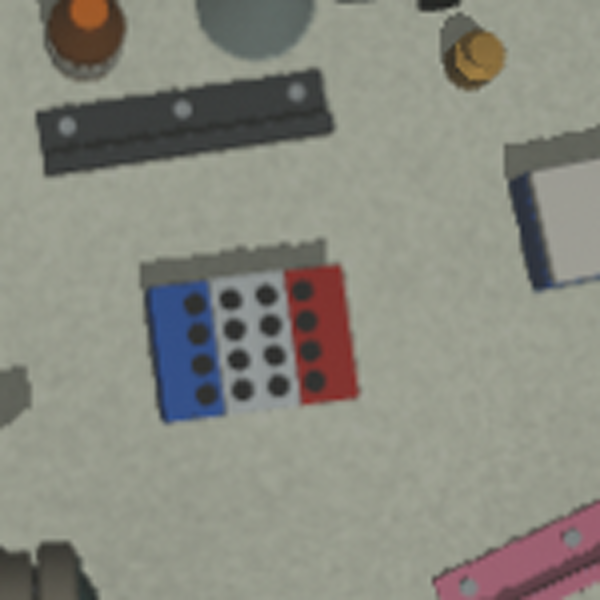

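```bash
python3 - <<'E'
from h import *
d=get_image("top");im=cv2.cvtColor(d["color"],cv2.COLOR_BGR2HSV)
V=im[...,2].astype(float)
# fence front bottom edge: subpixel transition bench->dark per column
pts=[]
for u in range(254,320):
    v0=int(130+(175-(u-240-11)*4*44/288)/4)
    col=cv2.GaussianBlur(V,(1,1),0)[v0-5:v0+8,u]
    g=np.diff(col);k=np.argmax(g)
    pts.append((u,v0-5+k+ .5))
pts=np.array(pts)
vx,vy,x0,y0=cv2.fitLine(pts.astype(np.float32),cv2.DIST_HUBER,0,.01,.01).ravel()
e=[(252,y0+(252-x0)*vy/vx),(322,y0+(322-x0)*vy/vx)]
F=plane(d,e,0);v=F[0]-F[1];print(e,F,np.degrees(np.arctan2(v[1],v[0])), np.abs(pts[:,1]-(y0+(pts[:,0]-x0)*vy/vx)).mean())
E
python3 plan.py .521 -.1045 -83 1 .060 2
```

```text
[(252, np.float32(173.55365)), (322, np.float32(162.99245))] [[ 0.63751762  0.02921964  0.        ]
 [ 0.6677498  -0.16425794  0.        ]] 98.88103825920733 0.24992294009627505
[ 0.45089356 -0.17355858] (array([  5.14,   0.03, -25.81]), array([ 0.007, -0.406,  0.005])) down to .012: 14.255140016274087
per cm push: tx 0.9993908270190957 tz -0.03489949670250095
```

```bash
python3 -m jog '[255,1,0,-6,0,-0.2,0,255,2,0,-12,0,-0.4,0,255,3,0,-18,0,-0.4,0,255,4,0,-23,0,-0.4,0,255,5.1,0,-25.8,0,-0.4,0,255,5.1,0,-25.8,0,-0.4,0,255,5.1,5,-25.8,0,-0.4,0,255,5.1,10,-25.8,0,-0.4,0,255,5.1,14,-25.8,0,-0.4,0,255,5.1,14,-25.8,0,-0.4,0]'
python3 -m jog '[255,1,0,0,0,0,0,255,1.8,0,0,0,0,0,255,2.2,0,0,0,0,0,255,2.5,0,0,0,0,0,255,2.7,0,0,0,0,0,255,2.7,0,0,0,0,0]'
python3 -m jog '[255,-2,0,0,0,0,0,255,-2.5,-4,0,0,0,0,255,-6,-8,0,0,0,0,255,-11,-10,0,0,0,0,255,-16,-10,0,0,0,0,255,-16,-10,0,0,0,0]'
python3 loc.py a8
```

```text
clock: 23.42
position: [0.4474, -0.1719, 0.0118]
ee_rot: [0.707, -0.703, -0.052, 0.057]
contact_force: [-0.1, 0.7, -0.3]
width: 0.0002
clock: 24.18
position: [0.4762, -0.1697, 0.015]
ee_rot: [-0.705, 0.705, 0.055, -0.055]
contact_force: [-3.6, -2.5, 3.1]
width: 0.0002
clock: 24.92
position: [0.3161, -0.1932, 0.1147]
ee_rot: [0.705, -0.705, -0.054, 0.053]
contact_force: [-0.4, 0.4, -0.5]
width: -0.0001
24.975 [ 0.3182 -0.1941  0.1149] xaz 8.7 [0.4 0.5 0.6]
red 201 [ 0.5304 -0.1501] [np.float64(0.032), np.float64(0.086)]
blu 438 [ 0.5155 -0.0581] [np.float64(0.041), np.float64(0.089)]
c [ 0.523  -0.1041] yaw -80.8 dist 0.0931
```

View pics/a8.png

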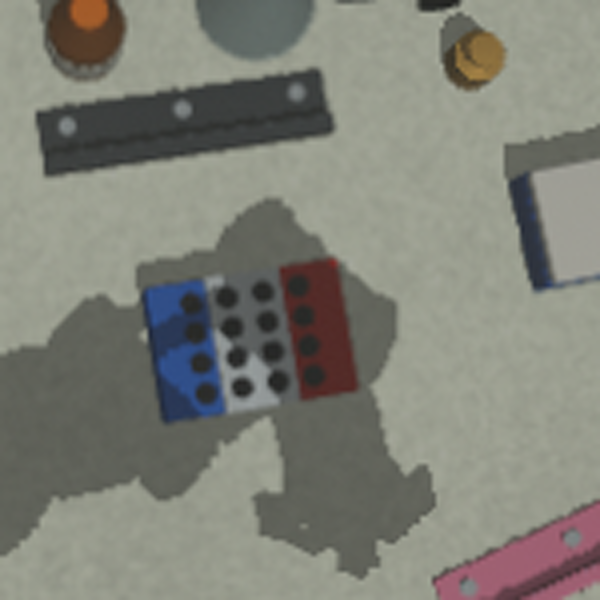

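```bash
python3 - <<'E'
from h import *
print(rows([.443,-.1165,.006],8.9))
print(get_state()["width"])
E
```

```text
(array([13.49, 10.92,  5.79]), array([ 0.009, -0.023,  0.016]))
-0.00023670447383694257
```

```bash
python3 -m jog '[0,5,0,2,0,0,0,0,10,2,5.8,0,0,0,0,12,4,5.8,0,0,0,0,12,7,5.8,0,0,0,0,12,9,5.8,0,0,0,0,12.5,10.5,5.8,0,0,0,0,12.5,10.9,5.8,0,0,0,0,12.5,10.9,5.8,0,0,0]'
python3 -c "
from h import *
cv2.imwrite('pics/s5.png',cv2.resize(get_image('side')['color'][150:300,160:360],(800,600)))"; python3 loc.py a9
```

```text
clock: 25.98
position: [0.4338, -0.1172, 0.0052]
ee_rot: [0.705, -0.705, -0.055, 0.055]
contact_force: [0.8, -0.3, -0.2]
width: 0.0854
26.075 [ 0.4338 -0.1175  0.0057] xaz 8.9 [-0.7  0.3 -0.5]
red 286 [ 0.5308 -0.148 ] [np.float64(0.036), np.float64(0.084)]
blu 419 [ 0.515 -0.058] [np.float64(0.04), np.float64(0.088)]
c [ 0.5229 -0.103 ] yaw -80.0 dist 0.0914
```

View pics/s5.png

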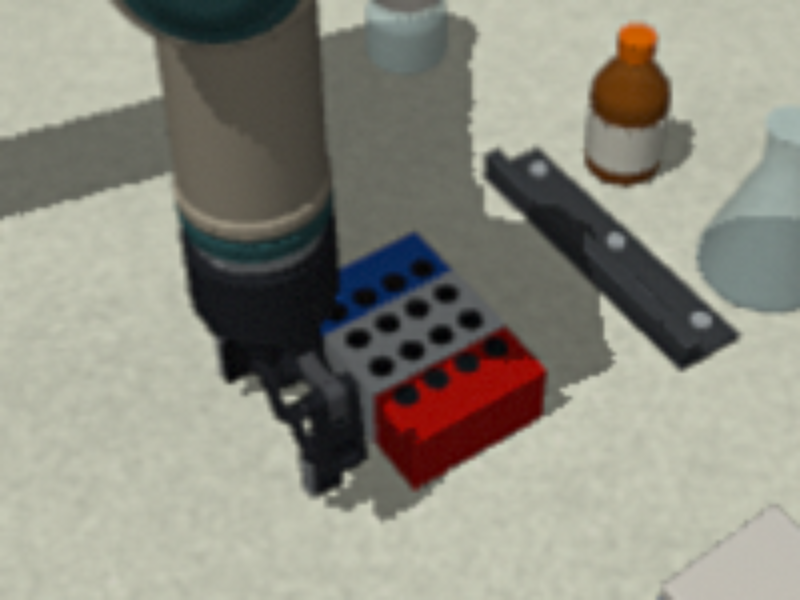

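```bash
python3 -m jog '[0,1.5,0,0,0,0,0,0,2.8,0,0,0,0,0,0,3.3,0,0,0,0,0,0,3.8,0,0,0,0,0,0,4.3,0,0,0,0,0,0,4.8,0,0,0,0,0,0,5.3,0,0,0,0,0,0,5.8,0,0,0,0,0,0,6.3,0,0,0,0,0,0,6.8,0,0,0,0,0,0,7.3,0,0,0,0,0,0,7.8,0,0,0,0,0]'
python3 -m jog '[0,0.5,0,0,0,0,0,0,1,0,0,0,0,0,0,1.5,0,0,0,0,0,0,2,0,0,0,0,0,0,2.3,0,0,0,0,0,0,2.6,0,0,0,0,0,0,2.6,0,0,0,0,0]'
python3 loc.py a10;python3 -c "
from h import *
cv2.imwrite('pics/s6.png',cv2.resize(get_image('side')['color'][150:300,160:360],(800,600)))"
```

```text
clock: 27.58
position: [0.5054, -0.1046, 0.0049]
ee_rot: [0.706, -0.704, -0.052, 0.058]
contact_force: [-10.0, -1.4, 6.9]
width: 0.0854
clock: 28.45
position: [0.532, -0.1007, 0.0049]
ee_rot: [0.706, -0.704, -0.052, 0.058]
contact_force: [-6.6, -1.1, 5.2]
width: 0.0856
28.5 [ 0.532  -0.1007  0.0049] xaz 8.9 [-6.8 -0.1  5.5]
red 46 [ 0.6317 -0.1338] [np.float64(0.029), np.float64(0.013)]
blu 355 [ 0.5831 -0.0468] [np.float64(0.041), np.float64(0.084)]
c [ 0.6074 -0.0903] yaw -60.8 dist 0.0997
```

View pics/s6.png

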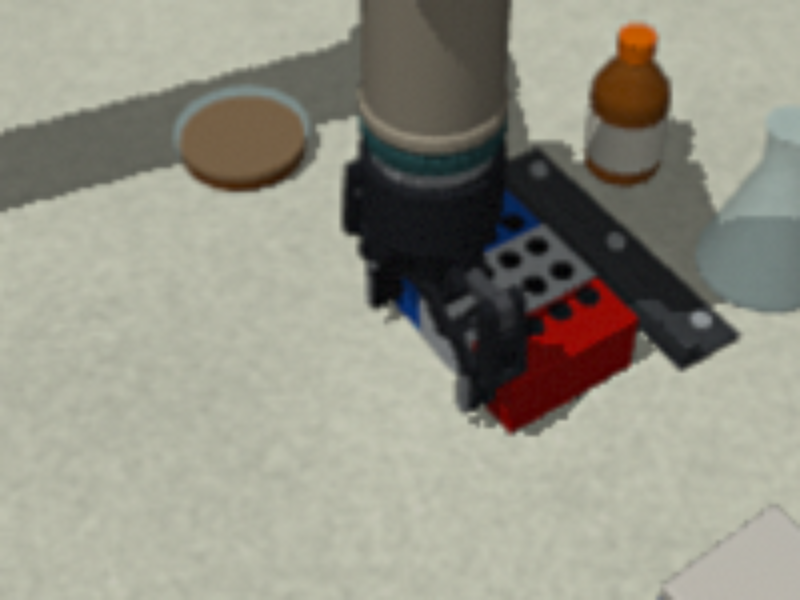

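View pics/a10.png

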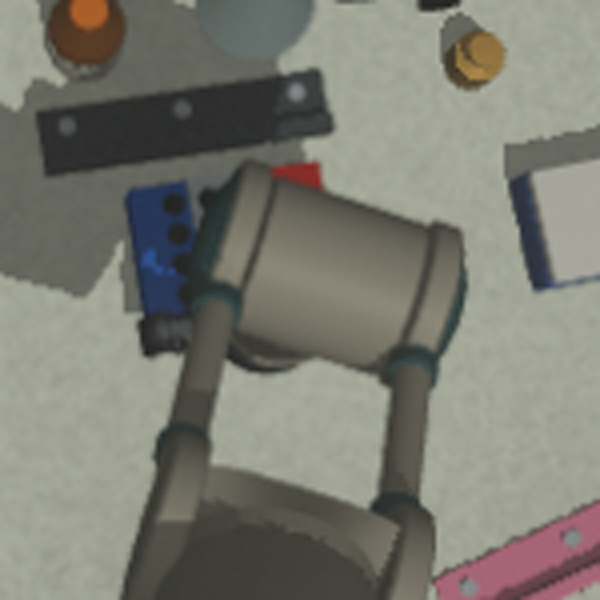

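```bash
python3 -m jog '[0,0.4,0,0,0,0,0,0,0.8,0,0,0,0,0,0,1.2,0,0,0,0,0,0,1.4,0,0,0,0,0,0,1.5,0,0,0,0,0]'
python3 -m jog '[0,0.1,0,0,0,0,0,0,0.2,0,0,0,0,0,0,0.2,0,0,0,0,0]'
python3 -m jog '[0,0.1,0,0,0,0,0,0,0.1,0,0,0,0,0]'
python3 -m jog '[0,0.1,0,0,0,0,0,0,0.1,0,0,0,0,0]'
```

```text
clock: 29.18
position: [0.5463, -0.0985, 0.0049]
ee_rot: [0.706, -0.704, -0.052, 0.058]
contact_force: [-8.5, -1.1, 6.7]
width: 0.0853
clock: 29.55
position: [0.5484, -0.0982, 0.0049]
ee_rot: [0.706, -0.704, -0.052, 0.058]
contact_force: [-6.7, -1.3, 5.3]
width: 0.0856
clock: 29.8
position: [0.5493, -0.0981, 0.0048]
ee_rot: [0.706, -0.704, -0.052, 0.058]
contact_force: [-8.5, -1.7, 5.9]
width: 0.0854
clock: 30.05
position: [0.5503, -0.0979, 0.0049]
ee_rot: [0.706, -0.704, -0.052, 0.058]
contact_force: [-6.8, -1.6, 5.4]
width: 0.0854
```

```bash
for i in 1 ; do python3 -m jog '[0,0.1,0,0,0,0,0,0,0.1,0,0,0,0,0]'; done
python3 -m jog '[0,0.1,0,0,0,0,0,0,0.1,0,0,0,0,0]'
python3 -m jog '[0,0.1,0,0,0,0,0,0,0.1,0,0,0,0,0]'
python3 -c "
from h import *
cv2.imwrite('pics/s7.png',cv2.resize(get_image('side')['color'][170:270,250:370],(720,600)))"
```

```text
clock: 30.3
position: [0.5513, -0.0977, 0.0049]
ee_rot: [0.706, -0.704, -0.052, 0.058]
contact_force: [-7.8, -2.2, 5.8]
width: 0.0857
clock: 30.55
position: [0.5523, -0.0976, 0.0049]
ee_rot: [0.706, -0.704, -0.052, 0.058]
contact_force: [-7.8, -1.0, 5.2]
width: 0.0851
clock: 30.8
position: [0.5532, -0.0975, 0.0049]
ee_rot: [0.706, -0.704, -0.052, 0.058]
contact_force: [-8.2, -1.8, 6.7]
width: 0.0853
```

View pics/s7.png

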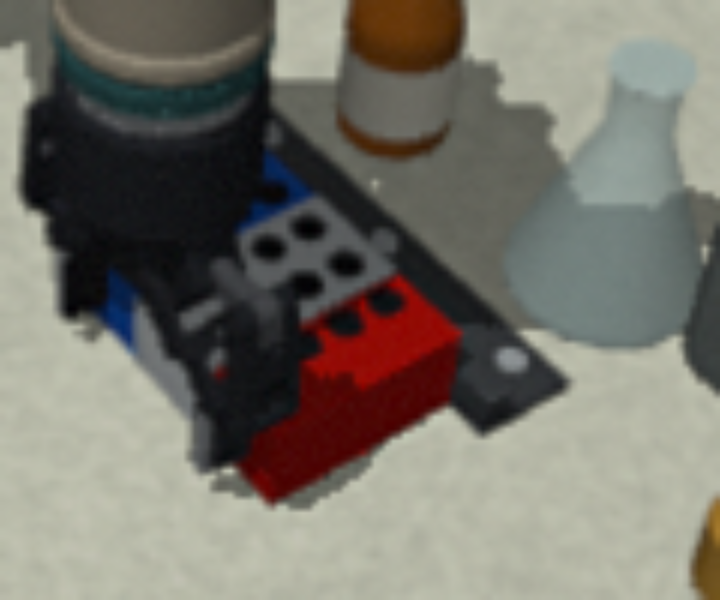

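```bash
python3 -m jog '[0,0.1,0,0,0,0,0,0,0.1,0,0,0,0,0]' | grep -E "pos|force"
python3 -m jog '[0,0.1,0,0,0,0,0,0,0.1,0,0,0,0,0]'| grep -E "pos|force"
python3 -m jog '[0,0.1,0,0,0,0,0,0,0.1,0,0,0,0,0]'| grep -E "pos|force"
```

```text
position: [0.5531, -0.0975, 0.0049]
contact_force: [-8.7, -1.9, 8.5]
position: [0.553, -0.0975, 0.0049]
contact_force: [-12.3, -2.9, 9.2]
position: [0.553, -0.0974, 0.0049]
contact_force: [-14.4, -3.9, 10.6]
```

```bash
python3 -m jog '[0,0.1,0,0,0,0,0,0,0.1,0,0,0,0,0]' | grep -E "pos|force"
python3 -m jog '[0,0.1,0,0,0,0,0,0,0.1,0,0,0,0,0]'| grep -E "pos|force"
python3 -m jog '[0,0.1,0,0,0,0,0,0,0.1,0,0,0,0,0,0,0.1,0,0,0,0,0]'| grep -E "pos|force"
```

```text
position: [0.553, -0.0974, 0.0049]
contact_force: [-16.0, -4.4, 11.6]
position: [0.5529, -0.0974, 0.0049]
contact_force: [-17.7, -5.8, 13.6]
position: [0.5529, -0.0974, 0.0049]
contact_force: [-20.9, -6.6, 15.8]
```

```bash
python3 -m jog '[0,0,0,0,0,0,0,0,-0.6,0,0,0,0,0,0,-1.6,0,0,0,0,0,0,-5,0,0,0,0,0,0,-8,-4,0,0,0,0,0,-13,-9,0,0,0,0,0,-18,-12,6,0,0,0,0,-22,-12,12,0,0,0,0,-25,-12,18,0,0,0,0,-25,-12,22,0,0,0,0,-25,-12,22,0,0,0]'
python3 loc.py a11;python3 -c "
from h import *
cv2.imwrite('pics/s8.png',cv2.resize(get_image('side')['color'][170:270,250:370],(720,600)))"
```

```text
clock: 33.85
position: [0.28, 0.0842, 0.1253]
ee_rot: [0.705, -0.704, -0.057, 0.056]
contact_force: [1.1, -0.9, 0.3]
width: 0.0852
33.9 [0.2805 0.0843 0.1254] xaz 9.1 [-0.3 -0.7  0.5]
red 367 [ 0.616  -0.1333] [np.float64(0.036), np.float64(0.091)]
blu 454 [ 0.6018 -0.0435] [np.float64(0.041), np.float64(0.091)]
c [ 0.6089 -0.0884] yaw -81.0 dist 0.0909
```

View pics/s8.png

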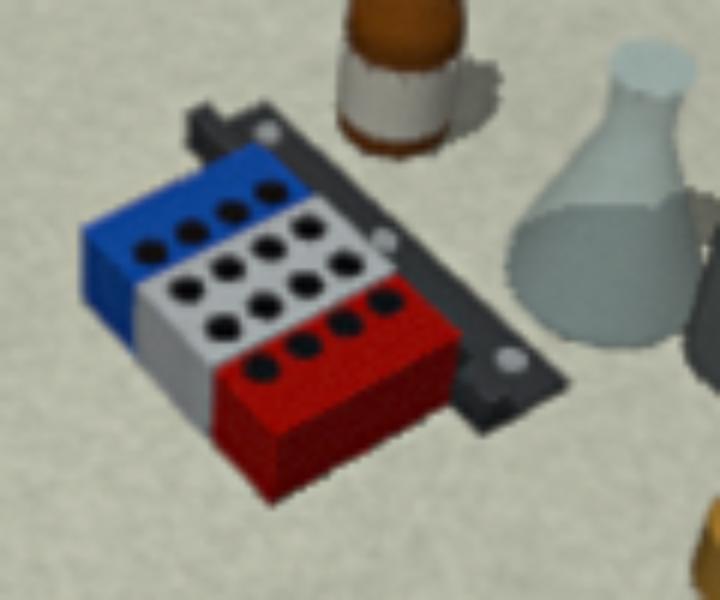

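View pics/a11.png

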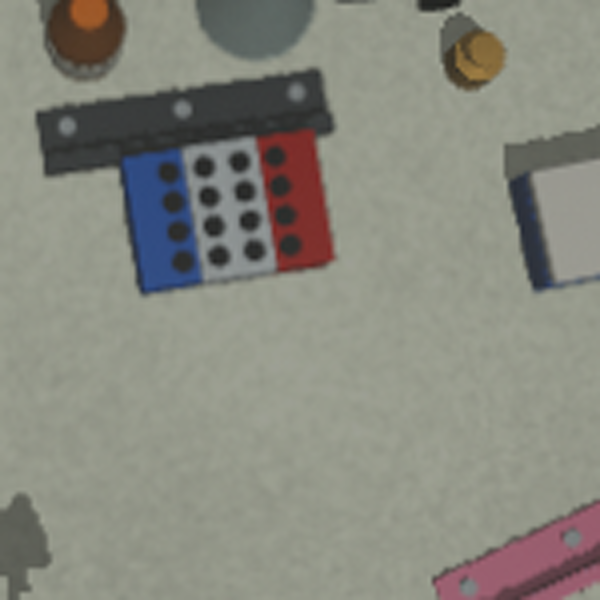

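```bash
python3 -c "
from rig import *
print(get_state()['contact_force']);print(sign_off())"
```

```text
[ 0.29166833 -0.07639834  0.28212253]
the job is handed in; nothing more can be done
None
```

The block now lies flat against the front of the dark steel fence, and I handed the job in at about 34 s of the 72 s allowed.

- **Turning:** I pushed the ends by turns, starting with red: seven short pushes, red, blue, red, blue, red, blue, red. That turned the block about 65°. At the looks I took between pushes, its middle was never more than about 17 mm from where it first stood, and it did not touch the fence. The last look before the final push put it within about 1° of square.
- **Final push:** I pushed the long side with the opened fingers until the block stopped against the fence and the force rose to about 27 N. Then I backed off.
- **Last checks:** The block was at -81.0° and the fence face at -81.1°. The side and top pictures show no gap. The middle is about 14 mm off the fence's middle, so both of its ends stay inside the fence by at least about 20 mm. The gripper was clear, the contact force was about zero, and the bystanders look to be where they were in the pictures.
- **Limits and one failed check:** Position readings are good to about 2 mm. When the arm hid the red end during the final push, one top-view angle reading was wrong, so I judged that step from the side view, the blue end and the force instead.

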